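# Step the sample carousel to the next station

## Robot

A 6-joint arm with a two-finger parallel gripper is mounted at the origin on the work surface. World frame = base frame: x ahead of the robot, y to its left, z up, the work surface at z = 0. Lengths are in m, angles in rad, forces in N, time in s.
With the tool pointing down it reaches from about 0.325 to 0.9 m from the base axis. Payload 3.5 kg.
Tool frame: the origin (TCP) lies between the finger pads; the fingertips stand env.finger_overhang ahead of it and the grasp point (between the pads) lies 2 mm behind it (env.finger_overhang is the distance from the TCP to the fingertips, in m); z points along the fingers, y is the direction in which the jaws open and shut (so a half turn about z gives the same grasp; the last joint's range is limited). The gripper opens to 85 mm and grips with 20 to 120 N. Pads are 22 mm wide; open, the fingers measure 114 mm over their backs; the gripper's body (76 mm by 85 mm) begins 54 mm behind the grasp point. The pads swing forward as they close: fully open they stand 13 mm farther back than shut.
Start: joints at [-1.376, 0.276, -0.026, 1.268, 0, 1.467], TCP at [0.183, -0.597, 0.248] pointing down, gripper open.
Joint ranges: [-3.12, 3.12], [-0.85, 1.88], [-1.08, 1.24], [-1.95, 2.15], [-1.57, 1.53], [-3.14, 3.14]. Speed limits (rad/s): [2.57, 2.57, 3.14, 3.14, 3.14, 3.14].

## Interface

Orientations are given as a rotation vector (axis times angle).
In Python, from workcell import env, imaging, workorder gives the robot as it stands.
- The arm moves only by the tool step_arm, never from a script. Its argument "targets" is one flat list of numbers, 7 for each row, row after row: the shift along the tool's x, y, z in m, then the turn, a rotation vector about the tool's x, y, z in degrees, then the opening, from -1 (shut) to 1 (fully open), so that 0 is half open. A call has 1 to 20 rows; each row is the pose to reach, as a shift and turn from the pose measured when the call began, along the tool's axes at that moment; what a row does not reach only later rows make up. A row lasts 1/12 s, in which the tool goes at most 41.7 mm and 7.16 degrees, less where a joint would pass 70% of its speed; a pose out of reach is approached as far as the arm can. A call with a gripper value outside its range is refused whole. The fingers move at their own pace and stop on an object; the grip force is fixed at half the most. Time passes only in rows, so rows that repeat a pose let the fingers close. It gives the time, the measured TCP pose, the force and the opening at its end, in the units of the state.
- env.read_state(): the state, without advancing time (a new reading comes with each control period).
- imaging.grab_frame(name): name is "side" or "top"; returns a dict with "img" (384x512x3 uint8, red, green, blue), "fx", "fy", "cx", "cy" (pixels), "R" (3x3) and "t" (3): a world point X has camera coordinates R X + t. Camera axes: x right, y down, z forward; pixel columns grow to the right and rows downward; lengths in m; the calibration is good to about 2 mm. A picture is of the moment at which its call begins. There is no depth.
- workorder.sign_off(): hands the job in, once; it reports no verdict.
The state is a dict: "time": time; "joint_pos": joint angles; "qd": joint speeds; "joint_torque": joint torques, N m; "tool_pos": TCP position; "ee_rot": TCP orientation; "contact_force": force on the tool from outside, world axes, zero at the start; "torque": the same for the moment, N m; "width": opening from 0.0 (shut) to 1.0 (fully open).
Only numpy, scipy, OpenCV 4.12 (cv2) and the standard library are available. Lean on these libraries where they do the work, as an engineer would, in place of code of your own. Each camera call takes 0.05 s, during which the arm holds its last target. There are 200 camera calls.

## Task

Bring the next sample jar in front of the viewing screen: with the fingertips press down the black knob of the carousel's index plunger, turn the tray one station (60 degrees) anticlockwise as seen from above, and let the plunger spring fully up into the next notch so that the tray is locked again. Only push on top of the knob, do not take it between the fingers; all jars stay standing in their places on the tray, and the things on the worktop stay where they are.

Things in the scene. Friction and masses are not known exactly. Their poses are not given: they have to be found in the camera images.
- carousel: Indexing sample carousel, fixed to the worktop. Origin on its vertical turning axis at worktop height; z up; the frame does not turn with the tray. From below: grey base disc (radius 130, 20 high), turning aluminium tray (radius 160, top face 35 mm above the worktop) with six capped jars, and above its middle a fixed steel index plate.
- plate (a point): Centre of the top of the fixed steel index plate, on the turning axis, 82 mm above the worktop. Plate radius 84, 8 thick, a cap in the middle to 88 mm. Six open notches in its rim, at 0, 60, 120, 180, 240, 300 degrees from the carousel frame's x axis towards its y axis.
- screen (a point): Middle of the upright white viewing screen (100 wide, 14 to 114 mm above the worktop, 6 thick), fixed to the base outside the tray, 188 mm from the axis at 210 degrees in the carousel frame. One jar stands in front of it at each station.
- tray (a joint): Turn of the tray, rad: 0 = its first station (up to 0.05 play either way while locked), growing anticlockwise seen from above; one station is 1.047 (60 degrees). Jars and plunger turn with it. Moves easily: 1 to 2 N sideways at the plunger, stops by its own drag. Locked while the plunger's tooth sits in a notch of the index plate.
- plunger (a joint): Travel, m: 0 = fully up (sprung up, tooth in a notch, tray locked), 0.016 = fully down. The tooth clears the plate from about 0.009; then the tray turns while the plunger is kept down. Let go between notches, the tooth rides under the plate (about 0.008 down) and springs up when a notch comes (within about 0.05 rad of the station). Spring: about 5 N at the start, 12 N at full travel.
- knob_top (a point): Centre of the flat top of the plunger's round black rubber knob, upright on the tray between two jars, 105 mm from the axis, at 0 degrees in the carousel frame when tray = 0; moves with tray and plunger; z up. Knob diameter 44, rim 11 high, stem 12. Its top is 135 mm above the worktop when up, the highest part. A fingertip pressed on the rubber grips well enough to pull the tray round.
- jar0: Capped glass sample jar, amber or clear, white cap, diameter 48, height 60, about 0.11 kg, loose between four short pins on the tray, 125 mm from the axis, half-way between two notches; its top is 95 mm above the worktop. Origin at the centre of its underside, z up. To be left standing in its place on the tray.
- jar1: Capped glass sample jar, amber or clear, white cap, diameter 48, height 60, about 0.11 kg, loose between four short pins on the tray, 125 mm from the axis, half-way between two notches; its top is 95 mm above the worktop. Origin at the centre of its underside, z up. To be left standing in its place on the tray.
- jar2: Capped glass sample jar, amber or clear, white cap, diameter 48, height 60, about 0.11 kg, loose between four short pins on the tray, 125 mm from the axis, half-way between two notches; its top is 95 mm above the worktop. Origin at the centre of its underside, z up. To be left standing in its place on the tray.
- jar3: Capped glass sample jar, amber or clear, white cap, diameter 48, height 60, about 0.11 kg, loose between four short pins on the tray, 125 mm from the axis, half-way between two notches; its top is 95 mm above the worktop. Origin at the centre of its underside, z up. To be left standing in its place on the tray.
- jar4: Capped glass sample jar, amber or clear, white cap, diameter 48, height 60, about 0.11 kg, loose between four short pins on the tray, 125 mm from the axis, half-way between two notches; its top is 95 mm above the worktop. Origin at the centre of its underside, z up. To be left standing in its place on the tray.
- jar5: Capped glass sample jar, amber or clear, white cap, diameter 48, height 60, about 0.11 kg, loose between four short pins on the tray, 125 mm from the axis, half-way between two notches; its top is 95 mm above the worktop. Origin at the centre of its underside, z up. To be left standing in its place on the tray.
- glass_a: Dark blue tulip nosing glass with a flat glass lid, diameter 62, height 98, loose on the worktop beside the carousel; bystander. Origin under its centre.
- glass_b: A second blue nosing glass like the first, further to the left; bystander. Origin under its centre.
- flask: Small conical glass flask, foot diameter 70, height 99, loose beside the carousel; bystander. Origin under its centre.
- stopper: Cork stopper, diameter 34, height 34, loose beside the carousel; bystander. Origin under its centre.
- cylinder: Clear measuring cylinder, foot diameter 64, tube 26, height 180, at the right; bystander. Origin under its centre.
- carton: Gold-brown bottle carton, 90 x 90 x 160 high, at the left; bystander. Origin under its centre.

How it is judged:
On the way, in this order (a step that is already met when the one before it is completed fails the run):
1. the plunger is pressed down and frees the tray at its first station (value of joint plunger above 0.009 m and value of joint tray between -0.1 and 0.1 rad), for 0.05 s.
2. the tray is turned about half a station with the plunger off its notch (value of joint plunger above 0.006 m and value of joint tray between 0.4 and 0.9 rad), for 0.05 s.
3. the plunger has sprung up into the next notch (value of joint tray between 0.985 and 1.11 rad and value of joint plunger below 0.003 m), for 0.2 s.
At the end, for the whole second after the job is handed in: The tray stands still one station (1.047 rad, within 0.06) anticlockwise of its start, the plunger is up within 3 mm, and all six jars stand upright (within 0.1 rad) on the tray (all of step 3 and velocity of joint tray between -0.05 and 0.05 rad/s and angle between each of jar0, jar1, jar2, jar3, jar4, jar5's own z axis and vertical below 0.1 rad and height (world z) of jar0 between 0.03 and 0.04 m and height (world z) of jar1 between 0.03 and 0.04 m and height (world z) of jar2 between 0.03 and 0.04 m and height (world z) of jar3 between 0.03 and 0.04 m and height (world z) of jar4 between 0.03 and 0.04 m and height (world z) of jar5 between 0.03 and 0.04 m); the robot touches nothing.
It fails at once if the tray is turned past the next station or clockwise (value of joint tray above 1.35 rad or value of joint tray below -0.3 rad).
It fails at once if the knob is taken between the fingers (z of the grasp point in the frame of knob_top below 0.008 m and horizontal distance between the grasp point and knob_top below 0.02 m and contact force between the fingers and plunger above 0.5 N).
It fails at once if a jar is lifted off the tray or tipped (height (world z) of any of jar0, jar1, jar2, jar3, jar4, jar5 above 0.048 m or angle between any of jar0, jar1, jar2, jar3, jar4, jar5's own z axis and vertical above 0.4 rad).
It fails at once if a thing on the worktop is pushed away or lifted (distance of any of glass_a, glass_b, flask, stopper, cylinder, carton from where it was at the start of the episode above 0.03 m).
It also fails if it takes over 40 s, if anything falls off the work surface, if the arm or the gripper's body presses on something with over 40 N, if the wrist force passes 120 N, or if a joint passes its speed limit or range.

## Working session

There is one attempt and no reset: what is moved stays moved. The work goes in short steps, Python scripts to look and compute and a tool call to move; the robot and the scene stay as the last step left them, time stands still between calls to the robot, and variables do not carry over. Pictures are saved under pics/ and viewed, about 8 in all and at most 12, crops included, and the job is handed in when it is done.

Besides the shell and the picture viewer there is one more tool, called by a JSON object that holds its "name" and its "arguments", one argument or row to a line. step_arm: Moves the arm, as the interface text tells. Its arguments: {"type":"object","properties":{"targets":{"type":"array"}},"required":["targets"]}

```bash
mkdir -p pics
python3 - <<'E'
from workcell import env, imaging
import cv2,pickle
s=env.read_state(); print(s, env.finger_overhang)
for n in("side","top"):
    f=imaging.grab_frame(n); pickle.dump(f,open(f"{n}0.pkl","wb"))
    cv2.imwrite(f"pics/{n}0.png",cv2.resize(f["img"][:,:,::-1],(800,600)))
    print(n,f["fx"],f["fy"],f["cx"],f["cy"],f["R"],f["t"])
E
```

```text
{'time': 0.0, 'joint_pos': array([-1.37642047e+00,  2.77127306e-01, -2.79222438e-02,  1.26797367e+00,
        9.30152334e-06,  1.46741836e+00]), 'qd': array([ 0.00012595,  0.00089858, -0.00028207, -0.00084501, -0.0001574 ,
        0.0008179 ]), 'joint_torque': array([ 4.98067475e-04, -4.45507014e+01,  2.95203424e+01,  1.66866125e-02,
       -2.30379474e-04, -1.20736711e-06]), 'tool_pos': array([ 0.18321895, -0.59675692,  0.24714369]), 'ee_rot': array([-3.10464085e+00, -4.65654724e-01,  1.44402362e-04]), 'contact_force': array([-0.01443259, -1.18542197,  0.19500504]), 'torque': array([ 0.02866235,  0.0307771 , -0.00324216]), 'width': 0.9981279967165176} 0.017
side 474.2805549352609 474.2805549352609 256.54862517864245 191.00598995891485 [[-0.69594413 -0.7180859   0.00379626]
 [-0.45584341  0.43769056 -0.77500566]
 [ 0.55485905 -0.54109114 -0.63194289]] [0.40075903 0.33634407 1.46242385]
top 390.7027388836024 390.7027388836024 256.72206897160277 194.12098160599092 [[ 0.01648294 -0.99964468 -0.02094813]
 [-0.99871445 -0.01545595 -0.04827593]
 [ 0.047935    0.02171693 -0.99861435]] [0.00999656 0.56253781 1.37988274]
```

View pics/side0.png

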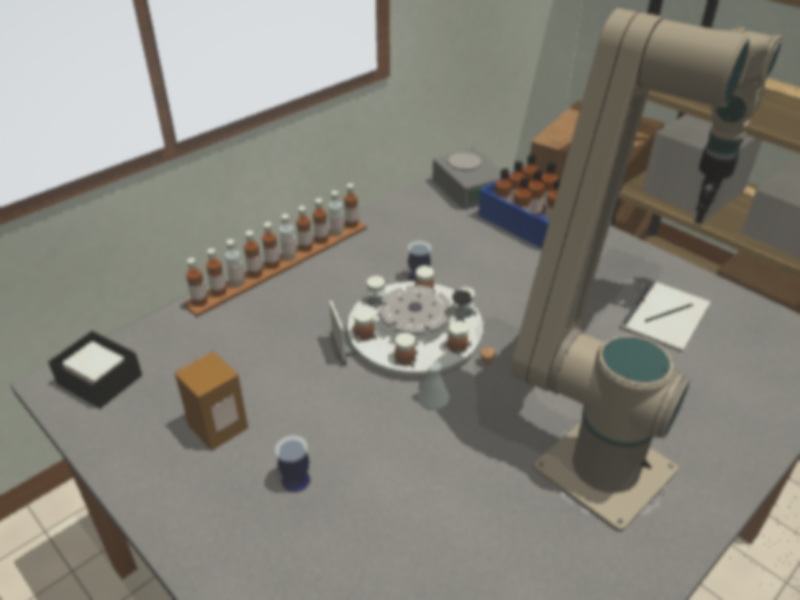

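View pics/top0.png

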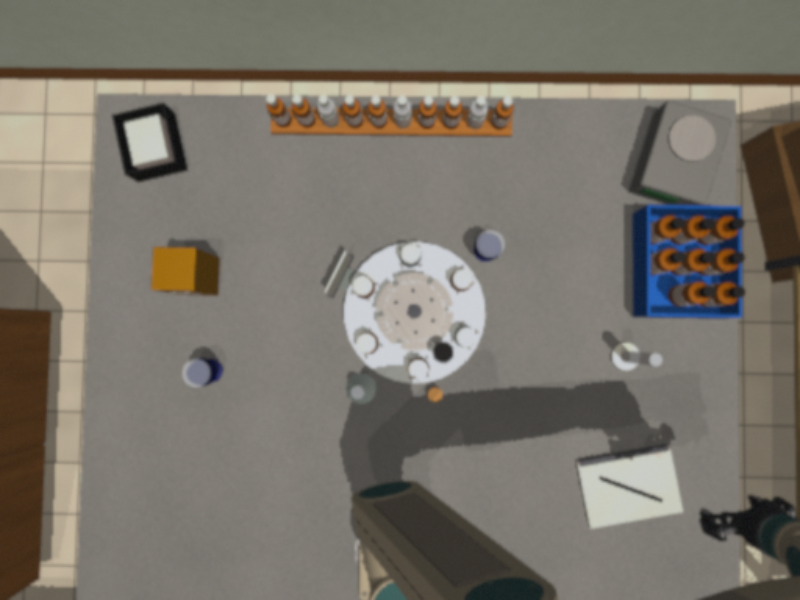

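Side view: the carousel is at about (415,315), with the black knob at (462,297) and the flask and stopper in front. Top view: tray centre is about (414,311), knob (443,351), screen (337,271), cylinder (625,356). All in 800x600 pixels. Next I'll triangulate.

```bash
cat > h.py <<'E'
import numpy as np,cv2
def P(f): return np.array([[f["fx"],0,f["cx"]],[0,f["fy"],f["cy"]],[0,0,1]])@np.c_[f["R"],f["t"]]
def plane(f,uv,z):
    d=f["R"].T@[(uv[0]-f["cx"])/f["fx"],(uv[1]-f["cy"])/f["fy"],1]; c=-f["R"].T@f["t"]
    return c+d*(z-c[2])/d[2]
def tri(fa,a,fb,b):
    X=cv2.triangulatePoints(P(fa),P(fb),np.float64(a).reshape(2,1),np.float64(b).reshape(2,1))[:,0]; return X[:3]/X[3]
def blob(f,mask,near,rad):
    m=np.zeros(mask.shape,np.uint8); cv2.circle(m,tuple(int(v) for v in near),rad,1,-1)
    m=(m&mask.astype(np.uint8))
    n,l,s,c=cv2.connectedComponentsWithStats(m); i=1+np.argmax(s[1:,4]); return c[i],s[i]
E
python3 - <<'E'
import pickle; from h import *
s=pickle.load(open("side0.pkl","rb"));t=pickle.load(open("top0.pkl","rb"))
k=.64
T,S=t["img"].max(2)<75,s["img"].max(2)<75
bt,st=blob(t,T,(443*k,351*k),12);bs,ss=blob(s,S,(462*k,297*k),10)
print("knob",bt,st,bs,ss,tri(s,bs,t,bt),plane(t,bt,.135))
g=cv2.cvtColor(t["img"],cv2.COLOR_RGB2HSV); w=((t["img"].min(2)>150)&(g[...,1]<50)).astype(np.uint8)
m=np.zeros_like(w);cv2.circle(m,(265,199),58,1,-1);w&=m
w=cv2.morphologyEx(w,cv2.MORPH_OPEN,np.ones((3,3)))
c=max(cv2.findContours(w,0,2)[0],key=cv2.contourArea);h=cv2.convexHull(c)
pts=np.array([plane(t,p,.035) for p in h[:,0]+0.0])[:,:2]
A=np.c_[2*pts,np.ones(len(pts))];q=np.linalg.lstsq(A,(pts**2).sum(1),rcond=None)[0]
C=q[:2];print("tray",C,"r",np.sqrt(q[2]+C@C),"resid",np.std(np.linalg.norm(pts-C,axis=1)))
# plate cap: darker blob in middle
for n,z,uv in(("plate cap",.088,(414,311)),("cyl",.18,(655,360)),("cylfoot",0,(620,355)),("glass_a",.098,(488,243)),("flask",.099,(357,393)),("stopper",.034,(435,394))): print(n,plane(t,np.array(uv)*k,z))
a=cv2.resize(t["img"][140:270,200:330],(600,600),interpolation=2);b=cv2.resize(s["img"][160:270,205:320],(600,600),interpolation=2)
cv2.imwrite("pics/c0.png",cv2.resize(np.hstack([a,b]),(800,400))[:,:,::-1])
E
```

```text
knob [282.86138614 224.64356436] [278 219  11  12 101] [295.21666667 190.5       ] [291 187  10   9  60] [ 0.4568593  -0.07190789  0.12697663] [ 0.45882456 -0.06996265  0.135     ]
tray [ 0.54294187 -0.01063514] r 0.15958738340327905 resid 0.0007003932788643219
plate cap [ 0.5425612  -0.01069295  0.088     ]
cyl [ 0.44955019 -0.49016092  0.18      ]
cylfoot [ 0.45278078 -0.48147089  0.        ]
glass_a [ 0.69085629 -0.16735809  0.098     ]
flask [0.36544306 0.1080194  0.099     ]
stopper [ 0.35998529 -0.0603664   0.034     ]
```

View pics/c0.png

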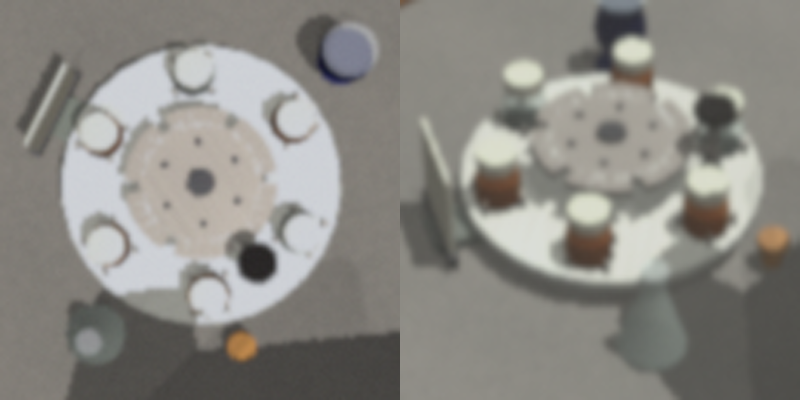

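Tray centre comes out at (0.543,-0.011), fitted radius 159.6 mm against 160. The knob is at (0.458,-0.071), radius about 103–105 mm at -145°, and the triangulated height of the black blob (top plus rim) is 127 mm. These agree with the text, so I'll shut the fingers and move above the knob.

{"name": "step_arm", "arguments": {
  "targets": [0.008,-0.008,0,0,0,0,-1,0.025,-0.025,0,0,0,0,-1,0.046,-0.046,0,0,0,0,-1,0.071,-0.072,0,0,0,0,-1,0.1,-0.101,0,0,0,0,-1,0.129,-0.131,0,0,0,0,-1,0.158,-0.16,0,0,0,0,-1,0.188,-0.19,0,0,0,0,-1,0.217,-0.219,0,0,0,0,-1,0.246,-0.249,0,0,0,0,-1,0.275,-0.279,0,0,0,0,-1,0.304,-0.308,0,0,0,0,-1,0.334,-0.338,0,0,0,0,-1,0.359,-0.363,0,0,0,0,-1,0.379,-0.384,0,0,0,0,-1,0.396,-0.401,0,0,0,0,-1,0.409,-0.414,0,0,0,0,-1,0.417,-0.422,0,0,0,0,-1,0.417,-0.422,0,0,0,0,-1]
}}

```text
time: 1.68
tool_pos: [0.4581, -0.0691, 0.2479]
ee_rot: [-3.103, -0.471, 0.001]
contact_force: [-0.1, 0.3, -0.6]
width: -0.001
```

{"name": "step_arm", "arguments": {
  "targets": [0,0,0.02,0,0,0,-1,0,0,0.05,0,0,0,-1,0,0,0.07,0,0,0,-1,0,0,0.08,0,0,0,-1,0,0,0.08,0,0,0,-1]
}}

```text
time: 2.1
tool_pos: [0.4553, -0.0688, 0.1653]
ee_rot: [-3.101, -0.468, 0.009]
contact_force: [-0.1, 0.3, -0.5]
width: 0.002
```

```bash
cat > look.py <<'E'
import sys,pickle; from h import *; from workcell import env,imaging
t=imaging.grab_frame("top");s=imaging.grab_frame("side")
pickle.dump((t,s),open(f"f{sys.argv[1]}.pkl","wb"))
a=cv2.resize(t["img"][140:270,200:330],(600,600),interpolation=2);b=cv2.resize(s["img"][130:270,195:335],(600,600),interpolation=2)
cv2.imwrite(f"pics/c{sys.argv[1]}.png",cv2.resize(np.hstack([a,b]),(800,400))[:,:,::-1])
r=env.read_state();print(r["time"],r["tool_pos"],r["contact_force"],r["joint_pos"])
E
python3 look.py 1
```

```text
2.2 [ 0.45798407 -0.06937837  0.16828718] [ 0.16115862 -0.11833175 -0.08789599] [-2.91343126e-01  5.02525837e-02 -4.73267115e-01  1.04885840e+00
  2.17432826e-03  2.55013229e+00]
```

View pics/c1.png

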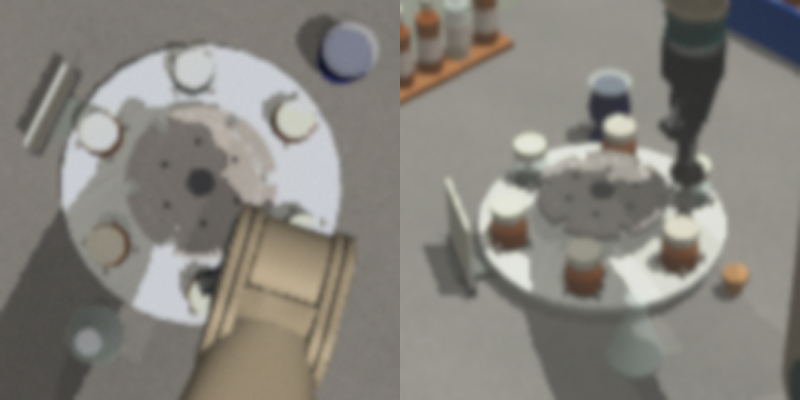

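The picture shows the shut fingertips right above the knob, at about (688,170) in the side half, with jars and bystanders undisturbed. Next I'll press down.

{"name": "step_arm", "arguments": {
  "targets": [0,0,0.006,0,0,0,-1,0,0,0.012,0,0,0,-1,0,0,0.017,0,0,0,-1,0,0,0.022,0,0,0,-1,0,0,0.026,0,0,0,-1,0,0,0.029,0,0,0,-1,0,0,0.029,0,0,0,-1,0,0,0.029,0,0,0,-1]
}}

```text
time: 2.87
tool_pos: [0.4589, -0.0699, 0.1406]
ee_rot: [-3.106, -0.47, -0.002]
contact_force: [-1.9, -0.6, 10.3]
width: 0.001
```

Force 10.3 N corresponds to about 12 mm of travel, so the tooth has cleared the plate. Next I'll compute the arc in tool axes.

```bash
cat > arc.py <<'E'
import sys; from h import *; from workcell import env
from scipy.spatial.transform import Rotation as R
s=env.read_state();p=s["tool_pos"];M=R.from_rotvec(s["ee_rot"]).as_matrix();C=np.array([.5429,-.0107])
r=p[:2]-C;print(s["time"],p,s["contact_force"],"r",np.hypot(*r),"ang",np.degrees(np.arctan2(r[1],r[0])),"tilt",M[:,2])
for a in np.arange(*map(float,sys.argv[1:4])):
    q=R.from_euler("z",a,degrees=True).as_matrix()[:2,:2]@(r/np.hypot(*r)*.104)+C
    print(a,np.round(M[:2,:2].T@(q-p[:2]),4))
E
python3 arc.py 3 64 3
```

```text
2.8667 [ 0.45891424 -0.06993967  0.1406407 ] [-1.8615888  -0.55374087 10.26860635] r 0.1027761903655481 ang -144.8026265900907 tilt [ 9.18849823e-04  8.58089729e-04 -9.99999210e-01]
3.0 [0.0007 0.0055]
6.0 [0.0027 0.0105]
9.0 [0.0051 0.0155]
12.0 [0.0077 0.0202]
15.0 [0.0105 0.0249]
18.0 [0.0136 0.0294]
21.0 [0.0169 0.0337]
24.0 [0.0205 0.0378]
27.0 [0.0242 0.0418]
30.0 [0.0282 0.0455]
33.0 [0.0323 0.0491]
36.0 [0.0366 0.0524]
39.0 [0.0411 0.0555]
42.0 [0.0457 0.0583]
45.0 [0.0505 0.0609]
48.0 [0.0554 0.0632]
51.0 [0.0605 0.0653]
54.0 [0.0656 0.0671]
57.0 [0.0708 0.0687]
60.0 [0.0761 0.07  ]
63.0 [0.0815 0.071 ]
```

{"name": "step_arm", "arguments": {
  "targets": [0,0.001,0.002,0,0,0,-1,0.0007,0.0055,0.002,0,0,-3,-1,0.0027,0.0105,0.002,0,0,-6,-1,0.0051,0.0155,0.002,0,0,-9,-1,0.0077,0.0202,0.002,0,0,-12,-1,0.0105,0.0249,0.002,0,0,-15,-1,0.0136,0.0294,0.002,0,0,-18,-1,0.0169,0.0337,0.002,0,0,-21,-1,0.0205,0.0378,0.002,0,0,-24,-1,0.0242,0.0418,0.002,0,0,-27,-1,0.0282,0.0455,0.002,0,0,-30,-1,0.0323,0.0491,0.002,0,0,-33,-1,0.0323,0.0491,0.002,0,0,-33,-1]
}}

```text
time: 3.95
tool_pos: [0.5085, -0.1079, 0.1412]
ee_rot: [2.84, 1.334, 0.013]
contact_force: [1.9, 1.6, 8.5]
width: 0.002
```

```bash
python3 arc.py 3 31 3; python3 look.py 2
```

```text
3.95 [ 0.5084663  -0.10790976  0.14115224] [1.93261465 1.6078759  8.47301869] r 0.10312815968713439 ang -109.50519196467401 tilt [ 8.96082370e-03  4.85343663e-04 -9.99959733e-01]
3.0 [0.0012 0.0054]
6.0 [0.0035 0.0103]
9.0 [0.006  0.0151]
12.0 [0.0088 0.0198]
15.0 [0.0118 0.0243]
18.0 [0.015  0.0287]
21.0 [0.0185 0.0329]
24.0 [0.0222 0.0369]
27.0 [0.0261 0.0407]
30.0 [0.0302 0.0443]
4.05 [ 0.50771655 -0.10755791  0.14110052] [2.19553815 2.37310627 9.00020744] [-0.33513184  0.1684567  -0.40231157  0.99280756  0.00332103  1.92974819]
```

View pics/c2.png

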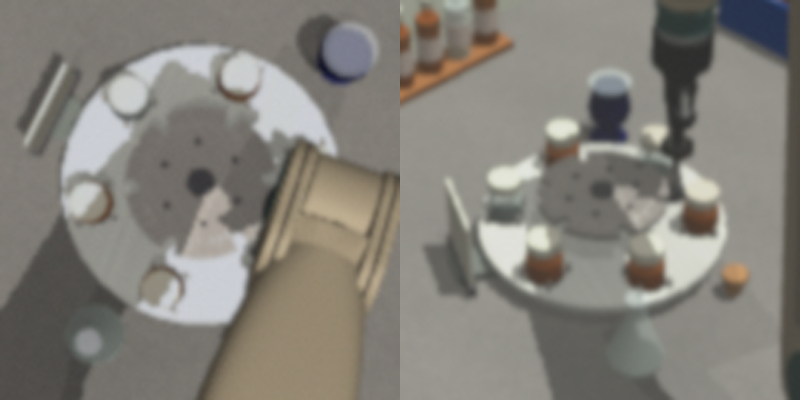

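The tray has turned with the knob (caps moved by about 35°) and the tip is still on the knob at (677,140) in the side half. I'll check the tray angle from the cap positions.

```bash
python3 - <<'E'
import pickle; from h import *
t=pickle.load(open("top0.pkl","rb"))
f=lambda u:plane(t,(200+u[0]/3.077,140+u[1]/3.077),.095)[:2]-[.5429,-.0107]
for a,b in(((194,69),(128,96)),((294,119),(238,75)),((99,132),(90,201)),((107,246),(162,289))):
    A,B=f(a),f(b);print(np.hypot(*A),np.hypot(*B),np.degrees(np.arctan2(A[0]*B[1]-A[1]*B[0],A@B)))
E
python3 arc.py 3 31 3
```

```text
0.12306148093843179 0.12207517228987486 37.15984625695198
0.12307411512115612 0.12346243981744547 36.80166675820911
0.12279434530528854 0.1218837253399535 36.24131265656954
0.12343920614531514 0.12428053460071346 35.70003068131035
4.05 [ 0.50771655 -0.10755791  0.14110052] [2.19553815 2.37310627 9.00020744] r 0.10305013483996407 ang -109.963452738202 tilt [ 7.91097082e-03  7.61521709e-04 -9.99968418e-01]
3.0 [0.0011 0.0054]
6.0 [0.0033 0.0104]
9.0 [0.0058 0.0152]
12.0 [0.0086 0.0199]
15.0 [0.0116 0.0244]
18.0 [0.0148 0.0288]
21.0 [0.0182 0.033 ]
24.0 [0.0219 0.0371]
27.0 [0.0258 0.0409]
30.0 [0.0298 0.0445]
```

{"name": "step_arm", "arguments": {
  "targets": [0.0011,0.0054,0.001,0,0,-3,-1,0.0033,0.0104,0.001,0,0,-6,-1,0.0058,0.0152,0.001,0,0,-9,-1,0.0086,0.0199,0.001,0,0,-12,-1,0.0116,0.0244,0.001,0,0,-15,-1,0.0148,0.0288,0.001,0,0,-18,-1,0.0182,0.033,0.001,0,0,-21,-1,0.02,0.035,0.001,0,0,-22.5,-1,0.0213,0.0364,0.001,0,0,-23.5,-1,0.0213,0.0364,0.001,0,0,-23.5,-1,0.0213,0.0364,0.001,0,0,-23.5,-1]
}}

```text
time: 4.97
tool_pos: [0.5514, -0.1136, 0.1423]
ee_rot: [2.508, 1.883, 0.018]
contact_force: [0.4, 3.5, 7.8]
width: 0.003
```

```bash
python3 arc.py 1 5 1; python3 look.py 3
```

```text
4.9667 [ 0.55140854 -0.11356516  0.1422966 ] [0.42219563 3.4683121  7.80144054] r 0.10321645079647161 ang -85.2715163950756 tilt [ 0.01245039  0.00294674 -0.99991815]
1.0 [-0.0001  0.002 ]
2.0 [0.0006 0.0036]
3.0 [0.0013 0.0053]
4.0 [0.0021 0.007 ]
5.0667 [ 0.55132635 -0.11358317  0.14232184] [-0.25161448  3.21352842  8.50910773] [-0.32131246  0.23832997 -0.31129677  1.01026838  0.00673004  1.5324858 ]
```

View pics/c3.png

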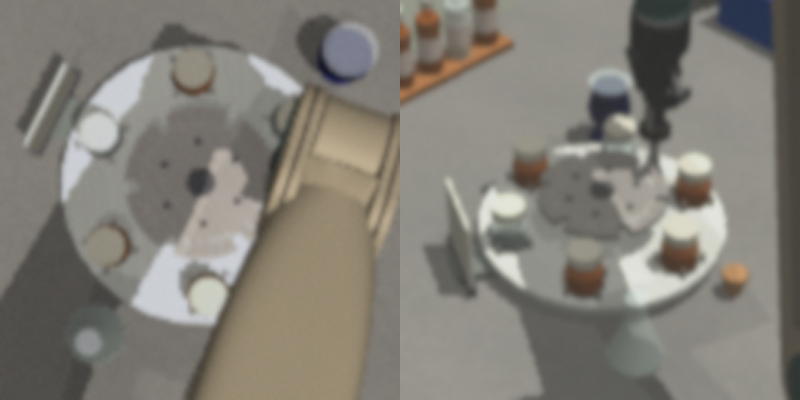

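The caps now sit at (194,70), (98,131), (107,246) and (208,295), which are the starting cap places to within about 1 px, so the tray is one station on. I'll lift straight off.

{"name": "step_arm", "arguments": {
  "targets": [0,0,-0.004,0,0,0,-1,0,0,-0.009,0,0,0,-1,0,0,-0.014,0,0,0,-1,0,0,-0.02,0,0,0,-1,0,0,-0.035,0,0,0,-1,0,0,-0.06,0,0,0,-1,0,0,-0.09,0,0,0,-1,0,0,-0.12,0,0,0,-1,0,0,-0.12,0,0,0,-1,0,0,-0.12,0,0,0,-1]
}}

```text
time: 5.9
tool_pos: [0.5512, -0.1145, 0.2646]
ee_rot: [2.505, 1.88, 0.022]
contact_force: [0.2, 0.6, -0.4]
width: -0.003
```

```bash
python3 look.py 4
```

```text
6.0 [ 0.5492     -0.11379108  0.26137178] [-0.34561679 -0.00361859 -0.56784368] [-0.32282431  0.14981845 -0.15643715  1.25522947  0.00663257  1.53103302]
```

View pics/c4.png

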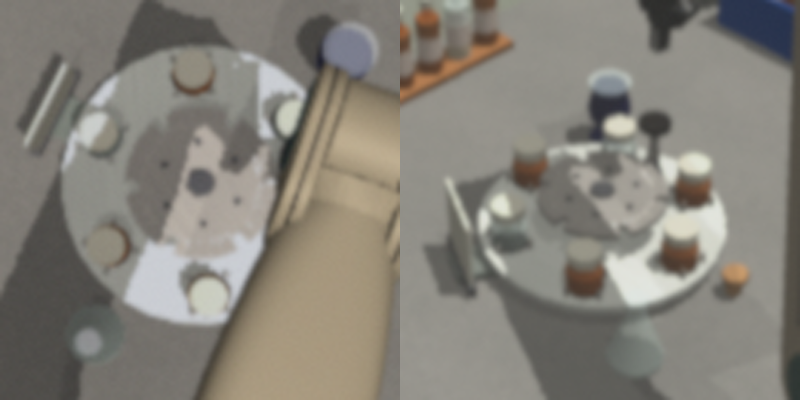

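The knob now stands tall at (655,120) in the side half. I'll move the arm aside so that both cameras see it.

{"name": "step_arm", "arguments": {
  "targets": [-0.03,-0.005,0,0,0,0,-1,-0.07,-0.012,0,0,0,0,-1,-0.11,-0.02,0,0,0,0,-1,-0.15,-0.027,0,0,0,0,-1,-0.18,-0.033,0,0,0,0,-1,-0.21,-0.038,0,0,0,0,-1,-0.22,-0.04,0,0,0,0,-1,-0.22,-0.04,0,0,0,0,-1]
}}

```text
time: 6.67
tool_pos: [0.4476, -0.315, 0.2576]
ee_rot: [2.516, 1.881, 0.015]
contact_force: [0.5, 0.3, -0.3]
width: 0.003
```

```bash
python3 look.py 5
python3 - <<'E'
import pickle; from h import *
t,s=pickle.load(open("f5.pkl","rb"))
e=(.5429+.105*np.cos(np.radians(-84.8)),-.0107+.105*np.sin(np.radians(-84.8)),.130)
pr=lambda f:(lambda v:v[:2]/v[2])(P(f)@np.r_[e,1])
bt,st=blob(t,t["img"].max(2)<75,pr(t),10);bs,ss=blob(s,s["img"].max(2)<75,pr(s),8)
print(pr(t),bt,st,pr(s),bs,ss); X=tri(s,bs,t,bt); Y=plane(t,bt,.132)
print(X,np.linalg.norm(X[:2]-[.5429,-.0107]),np.degrees(np.arctan2(Y[1]+.0107,Y[0]-.5429)))
E
```

```text
6.7667 [ 0.44889411 -0.31289349  0.25824436] [0.4158403  0.60339107 0.51694211] [-0.73228104  0.13101821 -0.18493023  1.25189936  0.0106947   1.12209166]
[297.0808496  196.06439178] [296.83898305 195.63559322] [291 190  13  12 118] [283.54790197 172.92752162] [283.76666667 173.06666667] [279 170  10   8  60]
[ 0.55279908 -0.11549665  0.12905895] 0.10526313959309784 -84.04200580727272
```

View pics/c5.png

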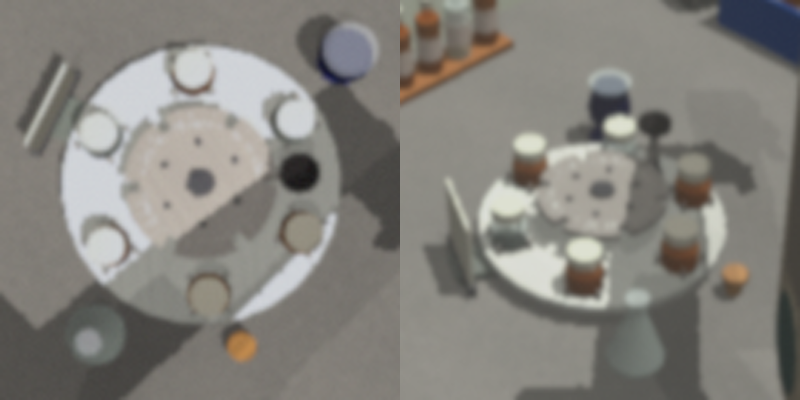

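The knob now triangulates to 129 mm, against 127 mm before the move, so it is fully up. It sits at -84.0°, so it has turned about 60.8°. All six jars stand in place, and the flask, stopper and glass have not moved. I'll hand the job in.

```bash
python3 -c "
from workcell import workorder; print(workorder.sign_off())"
```

```text
the job is handed in; nothing more can be done
None
```

The tray is one station on (60° anticlockwise) and locked, and I handed the job in at about 6.8 s; no verdict was reported. I pressed the knob down from above with shut fingertips to about 12 mm of travel (10 N). I then turned it round the measured axis, lifted straight off and moved the arm clear.

Last checks:
- **Tray:** the knob's place gives about 60.8° of turn, and the jar caps sit at the starting cap places to within about 1 px in the enlarged crop.
- **Plunger:** the middle of the knob is at 129 mm, against 127 mm before the move, so it is fully up. It would be about 8 mm lower if the tooth were still under the plate.
- **Jars and bystanders:** all six jars stand in their places. The flask, stopper and right-hand glass have not moved. I did not look again at the carton, the second glass or the cylinder, but the planned path kept clear of all three.
- **Robot:** it touches nothing, and the force reading is about zero.

Nothing failed. The one disagreement was the half-way tray angle, about 36° from the caps against 35° from the tool, and I corrected for it.

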